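# Index the soldering turntable and take the crucible's temperature

### The job

Index the detented soldering turntable by its rim posts until the tall cup-shaped crucible sits in the reading place, the one over the steel pointer on the stand, and let it click home there. Then take the infrared thermometer from its cradle, aim its nose squarely at the middle of the crucible's wall from about 4 cm away, hold it steady for a good second, and lay it back in its cradle the way round it was. Do not touch or upset the pieces on the turntable, with hand or thermometer, and leave the other things on the bench where they are.

Things in the scene. Friction and masses are not known exactly. Their poses are not given: they have to be found in the camera images.
- stand: Fixed foot, a steel disc 150 mm across; origin on the turntable's axis at bench level, z up. On its own -y side a steel pointer tongue (16 wide, up to 15 high, to 165 mm from the axis) marks the reading place. On its own +y side a fixed firebrick screen, 182 long (x), 30 thick, 110 mm high, its near face 137 mm from the axis. May be turned some way.
- turntable (a joint): Turntable angle, rad, anticlockwise from above, 0 at the start; turns endlessly either way. Six sprung detents 1.047 rad apart, it starts in one; leaving one takes about 5 N at a rim post, then it pulls into the next. Plate 176 mm across, top 62 mm above the bench, hub 40 across, 12 high. Six places 58 mm from the axis; in a detent one is at the reading place.
- spin (a point): Point on the turntable's axis at the height of the plate's top, 62 mm above the bench.
- reading_place (a point): Fixed point, 58 mm from the axis along the stand's own -y and 62 mm above the bench: where the middle of the underside of a piece in the reading place lies. It is empty at the start.
- post0 (a point): Middle of the top face of a plain upright steel rim post, 12 mm thick, standing 48 mm above its lug, top 110 mm above the bench, 105 mm from the axis; it turns with the table. The six posts, 60 degrees apart, stand midway between the places. It can be gripped from above or pushed. At the start this is the one next to the reading place, anticlockwise of it; the numbers grow anticlockwise.
- post1 (a point): Middle of the top face of a plain upright steel rim post, 12 mm thick, standing 48 mm above its lug, top 110 mm above the bench, 105 mm from the axis; it turns with the table. The six posts, 60 degrees apart, stand midway between the places. It can be gripped from above or pushed.
- post2 (a point): Middle of the top face of a plain upright steel rim post, 12 mm thick, standing 48 mm above its lug, top 110 mm above the bench, 105 mm from the axis; it turns with the table. The six posts, 60 degrees apart, stand midway between the places. It can be gripped from above or pushed.
- post3 (a point): Middle of the top face of a plain upright steel rim post, 12 mm thick, standing 48 mm above its lug, top 110 mm above the bench, 105 mm from the axis; it turns with the table. The six posts, 60 degrees apart, stand midway between the places. It can be gripped from above or pushed.
- post4 (a point): Middle of the top face of a plain upright steel rim post, 12 mm thick, standing 48 mm above its lug, top 110 mm above the bench, 105 mm from the axis; it turns with the table. The six posts, 60 degrees apart, stand midway between the places. It can be gripped from above or pushed.
- post5 (a point): Middle of the top face of a plain upright steel rim post, 12 mm thick, standing 48 mm above its lug, top 110 mm above the bench, 105 mm from the axis; it turns with the table. The six posts, 60 degrees apart, stand midway between the places. It can be gripped from above or pushed.
- crucible: The tall open fireclay cup to be measured, 52 mm high, 40 mm across at the rim, wall 3.5 mm, round foot 32 mm across, origin at the centre of its underside, z up. It stands loose on one of the turntable's places, between three 6 mm studs. It starts one or two places from the reading place, on either side.
- crucible_mid (a point): Point on the crucible's axis at half its height (26 mm up): the point to aim at. The wall is about 18 mm from the axis there.
- dish: Shallow open fireclay dish, 18 mm high, 47 mm across at the rim, round foot 32 mm across, origin at the centre of its underside, z up. It stands loose on one of the turntable's places, between three 6 mm studs. Not to be touched.
- cone: Solid fireclay cone, 52 mm high, 10 mm across at its top, round foot 32 mm across, origin at the centre of its underside, z up. It stands loose on one of the turntable's places, between three 6 mm studs. Not to be touched.
- stub: Solid fireclay stepped stub: 14 mm high foot, then a stem 16 mm across up to 44 mm, round foot 32 mm across, origin at the centre of its underside, z up. It stands loose on one of the turntable's places, between three 6 mm studs. Not to be touched.
- thermometer: Loose stick-shaped infrared thermometer, black plastic, 0.16 kg: rounded body 120 mm long (x -65 to +55 mm), 26 wide (y), 28 high (z), then a tapered steel nose 24 to 16 mm thick to x +85 mm. Origin at its underside near the balance point; x points to the nose, z up; it looks along +x, 14 mm above the origin. Grip it across its width at the origin.
- nose (a point): Tip of the thermometer's nose (its own x +85 mm, z +14 mm), axes as those of the thermometer; it looks along +x.
- cradle: Fixed wood cradle; origin at bench level under its centre, x along the thermometer towards its nose, z up. Base 125 x 62 x 8 mm; two forks, 12 mm thick, at x -45 and +45 mm carry the thermometer's underside 35 mm above the bench, between ears 34 mm apart and 12 mm higher. When home the thermometer's origin is 35 mm above this origin, x axes agreeing.
- flask: Amber glass bottle, 48 mm across, 100 mm high, loose bystander; origin at the centre of its underside.
- jar: Clear glass jar with metal lid, 48 mm across, 48 mm high, loose bystander; origin at the centre of its underside.
- charcoal: Black charcoal block, 80 x 55 x 28 mm, loose bystander; origin at the centre of its underside.
- hammer: Hammer lying along its own x on the bench, loose bystander.
Things that resemble listed ones, but are neither listed nor needed, are in the scene too. What is meant by the thermometer is not brown or red, and is the larger of those in its own colour.

How it is judged:
By the outcome, as a careful person would: the job done as asked, in the order asked, and still so for the second after the job is handed in, with the robot touching nothing.
It also fails if it takes over 62 s, if anything falls off the work surface, if the arm or the gripper's body presses on something with over 40 N, if the wrist force passes 120 N, or if a joint passes its speed limit or range.

### The arm

A 6-joint arm with a two-finger parallel gripper is mounted at the origin on the work surface. World frame = base frame: x ahead of the robot, y to its left, z up, the work surface at z = 0. Lengths are in mm, angles in rad, forces in N, time in s.
With the tool pointing down it reaches from about 300 to 950 mm from the base axis. Payload 3.1 kg.
Tool frame: the origin (TCP) lies on the centre line of the jaws, within the pads' length; the fingertips stand bot.tcp_to_tips ahead of it and the grasp point (between the pads) lies 8 mm behind it (bot.tcp_to_tips is the distance from the TCP to the fingertips, in mm); z points along the fingers, y is the line along which they close (so a half turn about z gives the same grasp; the last joint's range is limited). The gripper opens to 85 mm and grips with 20 to 120 N. Pads are 22 mm wide; open, the fingers measure 114 mm over their backs; the gripper's body (76 mm by 85 mm) begins 54 mm behind the grasp point. The pads swing forward as they close: fully open they stand 13 mm farther back than shut.
Start: joints at [-1.324, 0.308, 1.634, -0, 1.2, -0.07], TCP at [194.678, -593.913, 242.272] pointing down, gripper open.
Joint ranges: [-3.06, 3.06], [-0.79, 1.96], [0.05, 2.63], [-1.19, 4.34], [0.05, 2.64], [-2.94, 2.94]. Speed limits (rad/s): [2.79, 2.79, 3.14, 3.14, 3.14, 3.14].

### API

Orientations are given as a rotation vector (axis times angle).
In Python, from rig import bot, imaging gives the robot as it stands.
- The arm moves only by the tool jog_arm, never from a script. Its argument "motion" is a list of rows, each a list of 7 numbers: the shift along the tool's x, y, z in mm, then the turn, a rotation vector about the tool's x, y, z in degrees, then the opening, from 0 (shut) to 1 (fully open). In form: [[x, y, z, rx, ry, rz, jaw], ...]. A call has 1 to 20 rows; each row is the pose to reach, as a shift and turn from the pose commanded when the call began, along the tool's axes at that moment; what a row does not reach only later rows make up. A row lasts 1/8 s, in which the tool goes at most 62.5 mm and 10.7 degrees, less where a joint would pass 70% of its speed; a pose out of reach is approached as far as the arm can. A call with a gripper value outside its range is refused whole. The fingers move at their own pace and stop on an object; "grip_force" is the grip in N (left out, the last holds). Time passes only in rows, so rows that repeat a pose let the fingers close. It gives the time, the measured TCP pose, the force, the opening and the grip force at its end, in the units of the state.
- bot.read_state(): the state, without advancing time (a new reading comes with each control period).
- imaging.read_camera(name): name is "scene" or "top" or "wrist"; returns (picture, depth): 420x560x3 uint8, red, green, blue; 420x560 float32, mm along the optical axis (not along the pixel's ray), 0 where there is no reading.
- imaging.calibration(name): a dict with "camera_matrix" (3x3 intrinsics, pixels), "D" ([k1, k2, p1, p2, k3] as OpenCV has them; the pictures are not rectified), "position" and "orientation" of the camera in the world. Camera axes: x right, y down, z forward; pixel columns grow to the right and rows downward; lengths in mm; the calibration is good to about 2 mm. A picture is of the moment at which its call begins: read the wrist's pose just before it. calibration takes no time and is no camera call; for the wrist camera it gives the pose at the moment of the call.
- bot.sign_off(): hands the job in; it is judged then, once.
The state is a dict: "time_s": time; "qpos": joint angles; "qvel": joint speeds; "joint_efforts": joint torques, N m; "tool_pos": TCP position; "eef_rot": TCP orientation; "wrist_force": force on the tool from outside, world axes, zero at the start; "ft_torque": the same for the moment, N m; "opening": opening from 0.0 (shut) to 1.0 (fully open); "grasp_force": force on a finger pad.
Only numpy, scipy, OpenCV 4.12 (cv2) and the standard library are available. Lean on these libraries where they do the work, as an engineer would, in place of code of your own. Each camera call takes 0.05 s, during which the arm holds its last target. There are 200 camera calls.

## Working session

There is one attempt and no reset: what is moved stays moved. The work goes in short steps, Python scripts to look and compute and a tool call to move; the robot and the scene stay as the last step left them, time stands still between calls to the robot, and variables do not carry over. Pictures are saved under pics/ and viewed, at most 12 in all, crops included, and the job is handed in when it is done.

Besides the shell and the picture viewer there is one more tool, called after "Call:" as name([rows], argument=value, ...), one row to a line, values as JSON. jog_arm: Moves the arm, as the interface text tells. Its arguments: {"type":"object","properties":{"motion":{"type":"array"},"grip_force":{"type":"number"}},"required":["motion"]}

```bash
mkdir -p pics; ls; cat > h.py <<'E'
import numpy as np, cv2
from scipy.spatial.transform import Rotation as R
from rig import bot, imaging
def cam(n):
    c=imaging.calibration(n); o=c["orientation"]; o=np.array(o,float)
    Rm=R.from_rotvec(o).as_matrix() if o.shape==(3,) else (o if o.shape==(3,3) else R.from_quat(o).as_matrix())
    return np.array(c["camera_matrix"],float),np.array(c["D"],float),np.array(c["position"],float),Rm
def ray(n,uv,c=None):
    K,D,p,Rm=c or cam(n)
    x=cv2.undistortPoints(np.array(uv,float).reshape(-1,1,2),K,D).reshape(-1,2)
    return p,np.c_[x,np.ones(len(x))]@Rm.T
def onplane(n,uv,z,c=None):
    p,d=ray(n,uv,c); return p+d*((z-p[2])/d[:,2])[:,None]
def proj(n,P,c=None):
    K,D,p,Rm=c or cam(n)
    return cv2.projectPoints((np.array(P,float).reshape(-1,3)-p)@Rm,np.zeros(3),np.zeros(3),K,D)[0].reshape(-1,2)
def cloud(n,dep,c=None):
    c=c or cam(n); h,w=dep.shape
    u,v=np.meshgrid(np.arange(w),np.arange(h))
    p,d=ray(n,np.c_[u.ravel(),v.ravel()],c)
    return (p+d*dep.ravel()[:,None]).reshape(h,w,3)
E
python3 - <<'E'
from h import *
for n in ("top","scene"):
    im,d=imaging.read_camera(n); np.savez(f"{n}0.npz",im=im,d=d)
    cv2.imwrite(f"pics/{n}0.png",im[:,:,::-1]); print(n,{k:np.round(v,3).tolist() for k,v in imaging.calibration(n).items()},(d>0).mean())
print(bot.tcp_to_tips,bot.read_state())
E
```

```text
pics
top {'camera_matrix': [[429.582, 0.0, 274.926], [0.0, 429.582, 208.15], [0.0, 0.0, 1.0]], 'D': [0.007, 0.0, 0.0, 0.0, 0.0], 'position': [415.396, -196.946, 1026.712], 'orientation': [-2.139, 2.134, -0.167]} 0.996062925170068
scene {'camera_matrix': [[462.565, 0.0, 288.279], [0.0, 462.565, 212.627], [0.0, 0.0, 1.0]], 'D': [0.045, 0.0, 0.0, 0.0, 0.0], 'position': [1168.876, 449.534, 722.437], 'orientation': [-0.956, -2.334, 1.222]} 0.9961904761904762
11.0 {'time_s': 0.1, 'qpos': array([-1.32370068e+00,  3.08935659e-01,  1.63503152e+00,  1.19587066e-06,
        1.19970896e+00, -6.96852875e-02]), 'qvel': array([-1.16631280e-03, -4.31895793e-04, -4.38180014e-03, -3.42216179e-04,
        2.23688578e-04,  6.19991641e-05]), 'joint_efforts': array([-3.48203766e-04, -4.16408265e+01, -2.77644664e+01, -9.70369751e-05,
        3.99343815e-03, -5.77031329e-07]), 'tool_pos': array([ 194.50208574, -593.21635382,  241.16406899]), 'eef_rot': array([-3.10021824e+00, -4.95192326e-01,  2.87993350e-04]), 'wrist_force': array([0.03107646, 0.32648216, 0.50070525]), 'ft_torque': array([-0.01793713, -0.0143062 , -0.03215353]), 'grasp_force': 0.0, 'opening': 1.002677825095515}
```

View pics/top0.png

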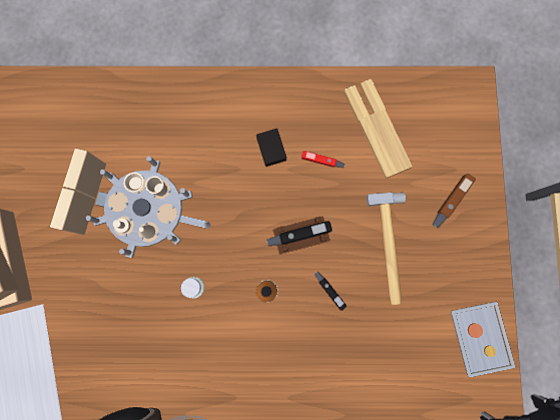

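View pics/scene0.png

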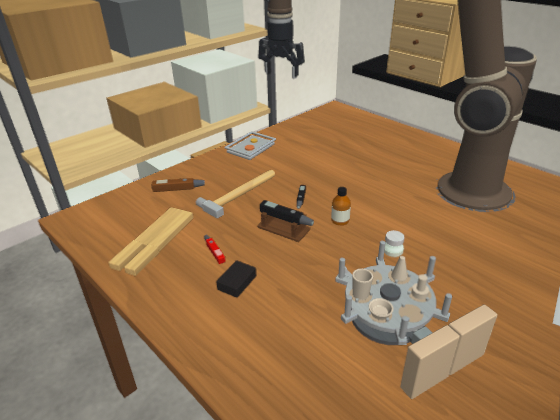

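```bash
cat > m.py <<'E'
from h import *
z=np.load("top0.npz"); im,d=z["im"],z["d"]; C=cloud("top",d)
z2=np.load("scene0.npz")
a=cv2.resize(im[135:275,40:240],(800,560),interpolation=cv2.INTER_CUBIC)
cv2.imwrite("pics/tt.png",a[:,:,::-1])
# post tops
c0=onplane("top",[(142,207)],62)[0]; print("c0",c0)
r=np.hypot(C[...,0]-c0[0],C[...,1]-c0[1])
m=((C[...,2]>90)&(C[...,2]<125)&(r>88)&(r<122)).astype(np.uint8)
n,l,s,ce=cv2.connectedComponentsWithStats(m)
for i in range(1,n):
    P=C[l==i]; print("post",s[i,4],ce[i].round(1),P.mean(0).round(1),onplane("top",[ce[i]],110)[0].round(1))
# pieces
m=((C[...,2]>72)&(r<85)&(r>25)).astype(np.uint8)
n,l,s,ce=cv2.connectedComponentsWithStats(m)
for i in range(1,n):
    if s[i,4]<15: continue
    P=C[l==i]; print("piece",s[i,4],ce[i].round(1),P.mean(0).round(1),P[:,2].max().round(1))
# thermo
m=((C[...,2]>50)&(C[...,2]<75)).astype(np.uint8); m[:,:255]=0; m[:,345:]=0; m[:210]=0;m[260:]=0
n,l,s,ce=cv2.connectedComponentsWithStats(m)
for i in range(1,n):
    if s[i,4]<30: continue
    P=C[l==i]; print("th",s[i],P.mean(0).round(1),np.percentile(P[:,2],[5,50,95])); 
    print(cv2.minAreaRect(P[:,:2].astype(np.float32)))
print("bench z",np.median(C[300:330,350:400,2]),"pointer",onplane("top",[(208,225)],15))
E
python3 m.py
```

```text
c0 [572.86084118 109.45345635  62.        ]
post 38 [149.7 159.9] [671.9  84.6 103.6] [670.2  82.6 110. ]
post 43 [103.7 172.9] [642.  184.5 103.8] [640.5 181.9 110. ]
post 34 [182.7 191.3] [600.7   8.4 105.5] [599.8   7.4 110. ]
post 41 [ 89.6 218.6] [540.4 208.2 104.3] [539.6 205.7 110. ]
post 32 [169.8 237.5] [499.3  32.2 106.7] [499.   31.4 110. ]
post 41 [123.  251.6] [469.2 131.6 104.9] [468.9 129.8 110. ]
piece 154 [132.4 181.1] [629.6 129.2  77.7] 84.2
piece 260 [154.9 185.7] [614.3  71.4  99.7] 117.6
piece 172 [120.6 225.2] [528.1 146.7  86. ] 109.3
piece 149 [146.1 231.1] [514.5  88.2  92.1] 116.7
th [266 221  66  26 726] [ 512.5 -250.1   61.4] [54.89185812 62.1559701  65.51277069]
((512.0408325195312, -246.56719970703125), (26.322664260864258, 149.9790496826172), 14.835347175598145)
bench z 0.16739885577862879 pointer [[537.54567389 -34.37411938  15.        ]]
```

View pics/tt.png

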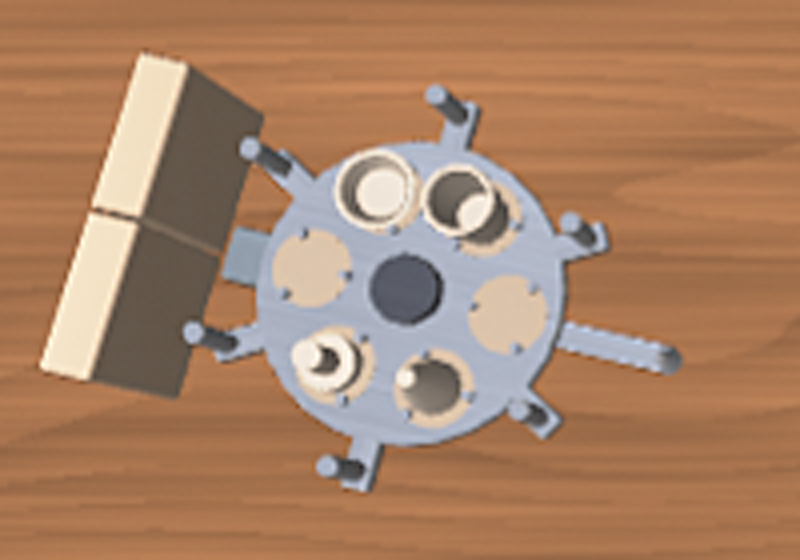

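```bash
cat > m2.py <<'E'
from h import *
from scipy.optimize import least_squares
z=np.load("top0.npz"); im,d=z["im"],z["d"]; C=cloud("top",d)
t=np.array([(572,222),(437,95),(250,147),(193,332),(328,466),(519,408)])/4+[40,135]-.375
P=onplane("top",t,110)[:,:2]
k=np.arange(6)*np.pi/3
f=lambda v:(np.c_[v[0]+105*np.cos(v[2]+k),v[1]+105*np.sin(v[2]+k)]-P).ravel()
s=least_squares(f,[572,109,-1.3]); print("c",s.x[:2].round(1),"post0 deg",np.degrees(s.x[2]).round(2),s.fun.round(1))
th=s.x[2]; ph=th-np.pi/6
c=s.x[:2]; print("pointer deg",np.degrees(ph).round(2),"post0",f(s.x)[:2]+P[0],"reading",c+58*np.array([np.cos(ph),np.sin(ph)]))
hub=C[...,2]; pl=onplane("top",[(142,207)],74); print("hub",pl)
# pointer mid-line from edges of tongue
# thermometer: body only
m=(C[...,2]>55)&(C[...,2]<72); m[:,:255]=0; m[:,345:]=0; m[:210]=0;m[260:]=0
Q=C[m][:,:2]; mu=Q.mean(0); u,sv,vt=np.linalg.svd(Q-mu,full_matrices=False); ax=vt[0]*np.sign(vt[0][1])
a=(Q-mu)@ax; b=(Q-mu)@np.array([-ax[1],ax[0]])
print("ax",np.degrees(np.arctan2(ax[1],ax[0])))
for lo in range(-90,90,20):
    q=b[(a>lo)&(a<lo+20)]
    if len(q): print(lo,len(q),q.min().round(1),q.max().round(1),np.median(C[m][(a>lo)&(a<lo+20),2]).round(1))
mid=a.min(),a.max(); print(mu,mid)
E
python3 m2.py
```

```text
c [572.1 108.7] post0 deg -73.18 [ 0.   0.6  0.7  0.2 -0.1 -0.3  0.  -0.3  0.   0.  -0.7 -0.2]
pointer deg -103.18 post0 [602.44923375   8.23638556] reading [558.83970583  52.27068647]
hub [[570.90214194 105.64217544  74.        ]]
ax 104.77334429642964
-70 92 -13.5 12.4 62.4
-50 100 -13.3 12.4 63.1
-30 104 -13.0 12.6 62.6
-10 104 -13.4 12.5 62.3
10 100 -13.1 12.8 62.6
30 102 -13.4 12.6 62.4
50 65 -9.7 8.4 58.2
70 21 -6.1 5.4 57.3
[ 513.35374601 -252.76490426] (np.float64(-68.65770919192376), np.float64(80.81759307462141))
```

```bash
cat > plan.py <<'E'
from h import *
import sys
def rows(T,ref=None):
    """T: list of (x,y,z,yaw of closing axis deg); prints shifts/turns from the current pose"""
    s=bot.read_state(); p=s["tool_pos"]; R0=R.from_rotvec(s["eef_rot"])
    print("t",round(s["time_s"],2),"tcp",p.round(1),"y_t",np.degrees(np.arctan2(*R0.as_matrix()[[1,0],1])).round(2),"f",s["wrist_force"].round(1),"op",round(s["opening"],3),"gf",round(s["grasp_force"],1),"q",s["qpos"].round(2))
    for x,y,z,a in T:
        a=np.radians(a); yt=np.array([np.cos(a),np.sin(a),0]); zt=np.array([0,0,-1.]); M=np.c_[np.cross(yt,zt),yt,zt]
        sh=R0.inv().apply(np.array([x,y,z])-p); rv=np.degrees((R0.inv()*R.from_matrix(M)).as_rotvec())
        print([*sh.round(1).tolist(),*rv.round(1).tolist()])
E
python3 -c "
from plan import *
rows([(602.4,8.2,200,16.8)])"
```

```text
t 0.1 tcp [ 194.5 -593.2  241.2] y_t -71.85 f [0.  0.3 0.5] op 1.003 gf 0.0 q [-1.32  0.31  1.64  0.    1.2  -0.07]
[574.9, -444.3, 42.2, -0.1, -0.1, -88.6]
```

Call:
jog_arm([
  [575,-444,30,0,0,-88.6,0.5],
  [575,-444,30,0,0,-88.6,0.5],
  [575,-444,30,0,0,-88.6,0.5],
  [575,-444,30,0,0,-88.6,0.5],
  [575,-444,30,0,0,-88.6,0.5],
  [575,-444,30,0,0,-88.6,0.5],
  [575,-444,30,0,0,-88.6,0.5],
  [575,-444,30,0,0,-88.6,0.5],
  [575,-444,30,0,0,-88.6,0.5],
  [575,-444,30,0,0,-88.6,0.5],
  [575,-444,42,0,0,-88.6,0.5],
  [575,-444,42,0,0,-88.6,0.5],
  [575,-444,42,0,0,-88.6,0.5],
  [575,-444,42,0,0,-88.6,0.5],
  [575,-444,42,0,0,-88.6,0.5],
])

```text
time_s: 1.98
tool_pos: [602.1, 5.9, 200.3]
eef_rot: [-1.876, -2.52, 0.001]
wrist_force: [0.7, -0.5, 0.2]
opening: 0.497
grasp_force: 0.0
```

```bash
python3 - <<'E'
from plan import *
c=cam("wrist"); im,d=imaging.read_camera("wrist"); 
rows([(602.4,8.2,85,16.8)])
uv=proj("wrist",[(602.4,8.2,110),(558.8,52.3,62)],c); print(uv,c[2])
o=im[:,:,::-1].copy()
for u in uv: cv2.drawMarker(o,tuple(int(v) for v in u),(0,255,0),0,12,1)
cv2.imwrite("pics/w1.png",o)
E
```

```text
t 2.02 tcp [602.2   5.9 200.5] y_t 16.65 f [-0.1  0.5 -0.4] op 0.499 gf 0.0 q [-0.06  0.31  1.73 -0.    1.11 -0.35]
[2.2, 0.8, 115.5, -0.0, 0.0, -0.1]
[[285.97672706 218.81014632]
 [251.49949793 139.19567834]] [578.21217215  82.65639832 332.17757462]
```

View pics/w1.png

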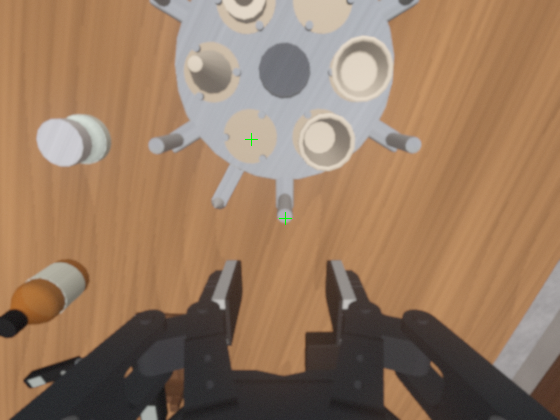

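Call:
jog_arm([
  [1,0.8,40,0,0,0,0.5],
  [1,0.8,80,0,0,0,0.5],
  [1,0.8,115,0,0,0,0.5],
  [1,0.8,115,0,0,0,0.1],
  [1,0.8,115,0,0,0,0.0],
  [1,0.8,115,0,0,0,0.0],
  [1,0.8,115,0,0,0,0.0],
  [1,0.8,115,0,0,0,0.0],
], grip_force=30)

```text
time_s: 3.02
tool_pos: [603.2, 7.5, 86.0]
eef_rot: [1.873, 2.521, -0.002]
wrist_force: [-2.2, -5.4, -1.2]
opening: 0.13
grasp_force: 30.2
```

```bash
python3 - <<'E'
from plan import *
s=bot.read_state(); p=s["tool_pos"]; c=np.array([572.1,108.7]); print(np.hypot(*(p[:2]-c)),np.degrees(np.arctan2(*(p[:2]-c)[::-1])))
n=18
T=[]
for i in range(1,n+1):
    q=i/n; a=-73.18-60*(3*q*q-2*q**3)
    T.append((c[0]+104.5*np.cos(np.radians(a)),c[1]+104.5*np.sin(np.radians(a)),p[2],a+90))
rows(T)
E
```

```text
105.83428020620019 -72.90802715247239
t 3.02 tcp [603.2   7.5  86. ] y_t 16.78 f [-2.2 -5.4 -1.2] op 0.13 gf 30.2 q [-0.06  0.45  1.79 -0.    0.9  -0.35]
[1.3, -1.5, -0.0, -0.0, 0.1, 0.5]
[1.4, -4.3, -0.0, -0.0, 0.1, 2.0]
[1.6, -8.6, 0.0, -0.0, 0.1, 4.4]
[2.2, -14.3, 0.0, -0.0, 0.1, 7.5]
[3.3, -21.0, 0.0, -0.0, 0.1, 11.3]
[5.1, -28.5, 0.0, -0.0, 0.1, 15.5]
[7.7, -36.5, 0.0, -0.0, 0.1, 20.1]
[11.1, -44.7, 0.0, -0.0, 0.1, 25.0]
[15.3, -52.8, -0.0, 0.0, 0.1, 30.0]
[20.2, -60.4, -0.0, 0.0, 0.1, 34.9]
[25.5, -67.5, -0.0, 0.0, 0.1, 39.8]
[31.2, -73.7, -0.0, 0.0, 0.1, 44.4]
[36.8, -79.0, -0.0, 0.0, 0.1, 48.6]
[42.1, -83.4, -0.0, 0.0, 0.1, 52.4]
[46.7, -86.7, -0.0, 0.0, 0.1, 55.5]
[50.3, -89.1, -0.0, 0.0, 0.1, 57.9]
[52.7, -90.5, -0.0, 0.0, 0.1, 59.4]
[53.5, -91.0, -0.0, 0.0, 0.1, 60.0]
```

Call:
jog_arm([
  [0.5,-1.5,0,0,0,0.5,0],
  [1,-4.3,0,0,0,2,0],
  [1.5,-8.6,0,0,0,4.4,0],
  [2.2,-14.3,0,0,0,7.5,0],
  [3.3,-21,0,0,0,11.3,0],
  [5.1,-28.5,0,0,0,15.5,0],
  [7.7,-36.5,0,0,0,20.1,0],
  [11.1,-44.7,0,0,0,25,0],
  [15.3,-52.8,0,0,0,30,0],
  [20.2,-60.4,0,0,0,34.9,0],
  [25.5,-67.5,0,0,0,39.8,0],
  [31.2,-73.7,0,0,0,44.4,0],
  [36.8,-79,0,0,0,48.6,0],
  [42.1,-83.4,0,0,0,52.4,0],
  [46.7,-86.7,0,0,0,55.5,0],
  [50.3,-89.1,0,0,0,57.9,0],
  [52.7,-90.5,0,0,0,59.4,0],
  [53.5,-91,0,0,0,60,0],
  [53.5,-91,0,0,0,60,0],
  [53.5,-91,0,0,0,60,0],
])

```text
time_s: 5.52
tool_pos: [497.4, 31.8, 85.9]
eef_rot: [-2.882, -1.249, 0.013]
wrist_force: [-11.8, -8.9, 6.9]
opening: 0.127
grasp_force: 31.3
```

Call:
jog_arm([
  [0,0,0,0,0,0,0.3],
  [0,0,0,0,0,0,0.5],
  [0,0,0,0,0,0,0.5],
  [0,0,-40,0,0,0,0.5],
  [0,0,-80,0,0,0,0.5],
  [0,0,-115,0,0,0,0.5],
  [0,0,-115,0,0,0,0.8],
])

```text
time_s: 6.4
tool_pos: [503.9, 33.6, 204.1]
eef_rot: [2.881, 1.246, 0.013]
wrist_force: [0.2, -0.2, 0.0]
opening: 0.7
grasp_force: 0.0
```

```bash
python3 - <<'E'
from plan import *
o=[]
im,d=imaging.read_camera("scene"); cv2.imwrite("pics/s1.png",cv2.resize(im[200:400,300:520],(770,700))[:600,:,::-1])
im,d=imaging.read_camera("top"); np.savez("top1.npz",im=im,d=d); cv2.imwrite("pics/t1.png",cv2.resize(im[135:275,40:240],(800,560),interpolation=cv2.INTER_CUBIC)[:,:,::-1])
rows([(514.7,-256.5,220,14.8)])
E
```

```text
t 6.5 tcp [500.8  33.6 200.4] y_t -43.24 f [ 0.6 -1.2 -0.2] op 0.796 gf 0.0 q [-0.02  0.12  1.96  0.    1.07  0.73]
[-201.8, 208.8, -19.6, 0.0, -0.0, -58.0]
```

View pics/t1.png

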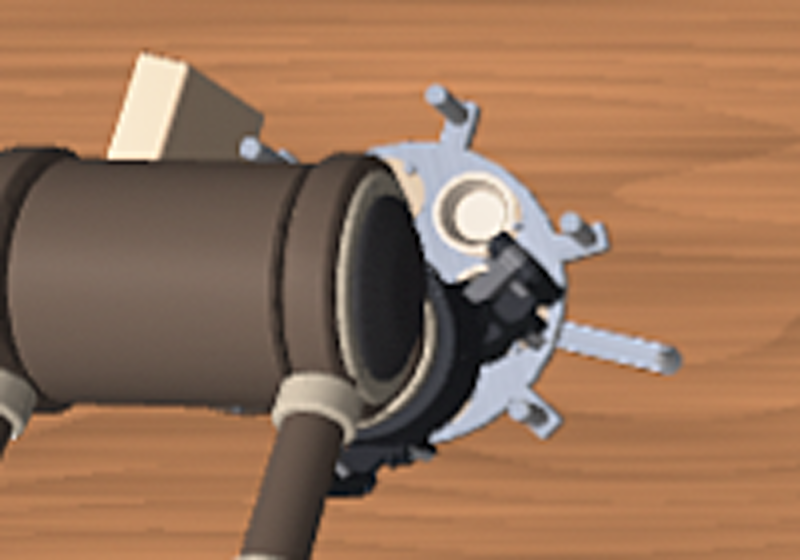

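The table has turned one step: the posts are back in their start positions (for example (572,222)) and the dish is at (478,212), where the crucible was. Next I'll go over the thermometer.

Call:
jog_arm([
  [-202,209,-20,0,0,-58,0.8],
  [-202,209,-20,0,0,-58,0.8],
  [-202,209,-20,0,0,-58,0.8],
  [-202,209,-20,0,0,-58,0.8],
  [-202,209,-20,0,0,-58,0.8],
  [-202,209,-20,0,0,-58,0.8],
  [-202,209,-20,0,0,-58,0.8],
  [-202,209,-20,0,0,-58,0.8],
  [-202,209,-20,0,0,-58,0.8],
])

```text
time_s: 7.62
tool_pos: [514.3, -255.8, 219.7]
eef_rot: [-1.917, -2.487, 0.0]
wrist_force: [0.2, -0.3, 0.4]
opening: 0.8
grasp_force: 0.0
```

```bash
python3 - <<'E'
from plan import *
im,d=imaging.read_camera("top"); np.savez("top1.npz",im=im,d=d); cv2.imwrite("pics/t2.png",cv2.resize(im[135:275,40:240],(800,560),interpolation=cv2.INTER_CUBIC)[:,:,::-1])
C=cloud("top",d); c=np.array([572.1,108.7]); r=np.hypot(C[...,0]-c[0],C[...,1]-c[1])
m=(C[...,2]>104)&(r<85)&(r>25)&(abs(C[...,1]-52)<25)
print("crucible rim",m.sum(),[C[m][:,i].min().round(1) for i in (0,1)],[C[m][:,i].max().round(1) for i in (0,1)])
w=cam("wrist"); im,d=imaging.read_camera("wrist"); o=im[:,:,::-1].copy()
ax=np.array([np.cos(np.radians(104.77)),np.sin(np.radians(104.77))]); O=np.array([514.7,-256.5])
for P in ((*(O-65*ax),49),(*O,63),(*(O+85*ax),49)):
    u=proj("wrist",[P],w)[0]; print(u); cv2.drawMarker(o,tuple(int(v) for v in u),(0,255,0),0,14,1)
cv2.imwrite("pics/w2.png",o)
rows([(514.7,-256.5,41,14.8)])
E
```

```text
crucible rim 118 [np.float64(538.3), np.float64(34.1)] [np.float64(575.9), np.float64(71.9)]
[284.43570613 253.50084906]
[284.5946269  198.51262067]
[284.72866225 105.70469447]
t 7.72 tcp [ 514.6 -256.1  220.2] y_t 14.79 f [-0.4 -0.5  0.7] op 0.8 gf 0.0 q [-0.54  0.23  1.77  0.    1.13 -0.8 ]
[-0.5, 0.1, 179.2, -0.0, -0.0, -0.0]
```

View pics/t2.png

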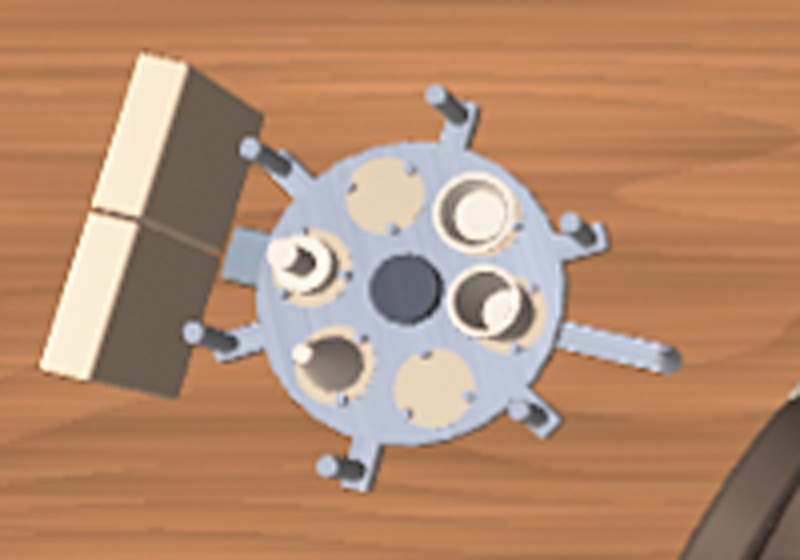

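View pics/w2.png

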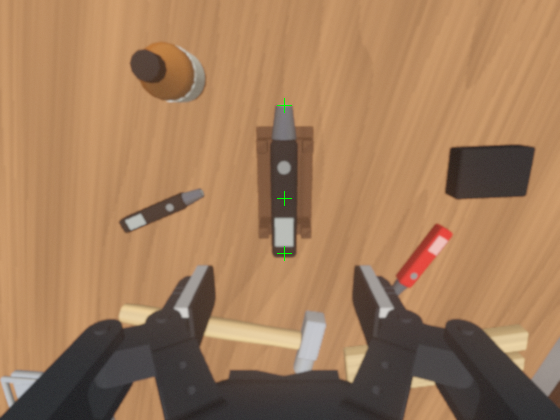

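Crucible (485,305) now stands by the pointer with the other pieces upright. In the wrist view the thermometer's origin mark (284,198) lies on its centre line, with the tips matching. I'll grasp it.

Call:
jog_arm([
  [-0.5,0,55,0,0,0,0.65],
  [-0.5,0,110,0,0,0,0.65],
  [-0.5,0,150,0,0,0,0.65],
  [-0.5,0,179,0,0,0,0.65],
  [-0.5,0,179,0,0,0,0.65],
  [-0.5,0,179,0,0,0,0.4],
  [-0.5,0,179,0,0,0,0.2],
  [-0.5,0,179,0,0,0,0.1],
  [-0.5,0,179,0,0,0,0.1],
  [-0.5,0,179,0,0,0,0.1],
  [-0.5,0,179,0,0,0,0.1],
], grip_force=40)

```text
time_s: 9.1
tool_pos: [516.3, -258.4, 43.4]
eef_rot: [1.916, 2.485, 0.001]
wrist_force: [0.6, 0.5, 5.6]
opening: 0.298
grasp_force: 40.6
```

```bash
python3 - <<'E'
from plan import *
ph=np.radians(-103.18); u=np.array([np.cos(ph),np.sin(ph)]); A=np.array([558.3,52.5]); O=A+(18+40+85)*u; print(O)
s=bot.read_state(); z0=s["tool_pos"][2]
B=A+(18+40+85+60)*u
rows([(*s["tool_pos"][:2],z0+100,14.8),(*B,z0+100,-13.18),(*B,z0+39,-13.18),(*O,z0+39,-13.18)])
E
```

```text
[525.69442513 -86.73317309]
t 9.1 tcp [ 516.3 -258.4   43.4] y_t 14.75 f [0.6 0.5 5.6] op 0.298 gf 40.6 q [-0.54  0.48  1.86  0.    0.8  -0.8 ]
[-0.3, 0.3, -100.0, 0.2, 0.2, -0.1]
[110.3, 25.0, -100.2, 0.2, 0.1, 27.9]
[110.5, 24.8, -39.2, 0.2, 0.1, 27.9]
[163.5, 52.9, -39.3, 0.2, 0.1, 27.9]
```

Call:
jog_arm([
  [0,0,-15,0,0,0,0.1],
  [0,0,-45,0,0,0,0.1],
  [0,0,-80,0,0,0,0.1],
  [0,0,-100,0,0,0,0.1],
  [30,7,-100,0,0,7,0.1],
  [60,14,-100,0,0,14,0.1],
  [90,20,-100,0,0,21,0.1],
  [110,25,-100,0,0,28,0.1],
  [110,25,-100,0,0,28,0.1],
  [110,25,-100,0,0,28,0.1],
  [110,25,-100,0,0,28,0.1],
])

```text
time_s: 10.48
tool_pos: [510.9, -145.6, 141.5]
eef_rot: [2.463, 1.95, 0.0]
wrist_force: [0.2, -0.1, -2.6]
opening: 0.299
grasp_force: 39.6
```

```bash
cat > look.py <<'E'
from plan import *
tag=__import__("sys").argv[1]
s=bot.read_state(); tcp=s["tool_pos"]; ph=np.radians(-103.18); u=-np.array([np.cos(ph),np.sin(ph)])
for n in ("top","scene"):
    im,d=imaging.read_camera(n); C=cloud(n,d)
    rel=C[...,:2]-tcp[:2]; a=rel@u; b=rel@np.array([-u[1],u[0]]); h=C[...,2]-tcp[2]
    m=(abs(a)<110)&(abs(b)<25)&(h<35)&(h>-25)&((a>14)|(a<-14))&(d>0)
    for lo in (-70,-60,-50,-40,20,30,40,50,60,70,80):
        k=m&(a>=lo)&(a<lo+10)
        if k.sum()>8: print(n,lo,k.sum(),"b",np.percentile(b[k],[3,97]).round(1),"h",np.percentile(h[k],[3,50,95]).round(1))
    print(n,"a range",np.percentile(a[m],[0.5,99.5]).round(1))
    if n=="scene": cv2.imwrite(f"pics/{tag}.png",cv2.resize(im[130:380,220:520],(720,600),interpolation=cv2.INTER_CUBIC)[:,:,::-1])
A=np.array([558.3,52.5])
rows([(*(A-(143+x)*u),z,-13.18) for x,z in ((60,144),(60,82),(0,82))])
E
python3 look.py s2
```

```text
top -70 16 b [-8.9 10.5] h [12.4 16.7 19. ]
top -60 29 b [-5.1 12.6] h [ 9.  18.3 22. ]
top a range [-62.7 -46.7]
scene 20 48 b [-13.8   9.9] h [-4.2 16.9 20.5]
scene 30 50 b [-13.9   8.5] h [-2.7 18.4 21.2]
scene 40 52 b [-13.8   9.9] h [-2.  17.7 20.6]
scene 50 68 b [-13.1  10.5] h [-5.2 15.4 20.4]
scene 60 44 b [-10.9   6.2] h [ 0.9 13.  18.6]
scene 70 34 b [-9.   5.2] h [ 2.8 12.3 15.6]
scene 80 49 b [-8.8  6.7] h [-0.2  8.6 14.3]
scene a range [-55.1  89. ]
t 10.57 tcp [ 510.8 -145.5  141.3] y_t -13.28 f [-0.1 -0.6 -2.5] op 0.299 gf 39.6 q [-0.36  0.25  1.93 -0.    0.96 -0.13]
[0.6, 1.1, -2.7, 0.0, 0.0, -0.1]
[0.6, 1.1, 59.3, 0.0, 0.0, -0.1]
[60.6, 1.0, 59.3, 0.0, 0.0, -0.1]
```

View pics/s2.png

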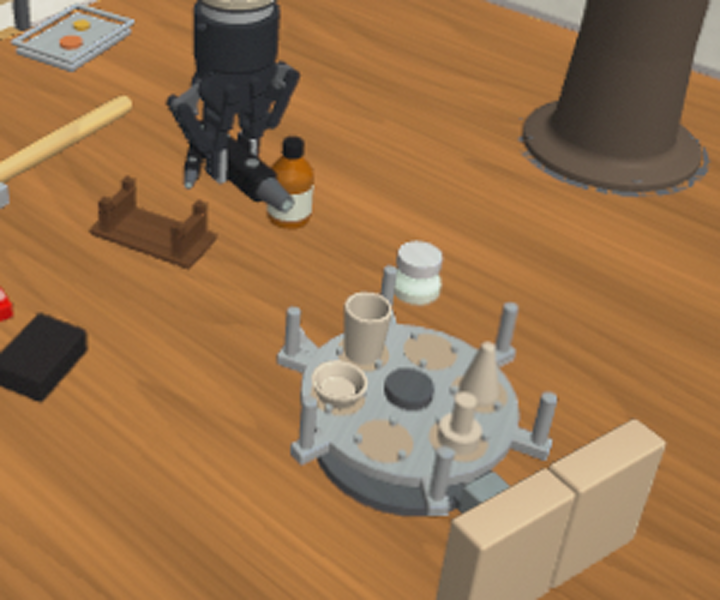

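Thermometer is held level, nose at about (288,203) in this crop, cradle empty, pieces upright. I'll lower it, then move in.

Call:
jog_arm([
  [0,1,30,0,0,0,0.1],
  [0,1,59,0,0,0,0.1],
  [0,1,59,0,0,0,0.1],
  [15,1,59,0,0,0,0.1],
  [30,1,59,0,0,0,0.1],
  [45,1,59,0,0,0,0.1],
  [54,1,59,0,0,0,0.1],
  [58.5,1,59,0,0,0,0.1],
  [58.5,1,59,0,0,0,0.1],
  [58.5,1,59,0,0,0,0.1],
  [58.5,1,59,0,0,0,0.1],
])

```text
time_s: 11.95
tool_pos: [525.1, -88.4, 82.2]
eef_rot: [-2.463, -1.95, 0.0]
wrist_force: [-0.5, 0.5, -2.0]
opening: 0.295
grasp_force: 39.7
```

```bash
sed -i 's/cv2.imwrite(f"pics.*/pass/' look.py; cat >> look.py <<'E'
im,d=imaging.read_camera("scene"); c=cam("scene"); o=im[:,:,::-1].copy(); k=2.4
o=cv2.resize(o[130:380,220:520],(720,600),interpolation=cv2.INTER_CUBIC)
for P in ((*A,88),(*(A-18*u),88),(*(A-58*u),88),(*(A-113*u),88)):
    q=(proj("scene",[P],c)[0]-[220,130]+.5)*k-.5; print(q.round(0)); cv2.drawMarker(o,tuple(int(v) for v in q),(0,255,0),0,10,1)
cv2.imwrite(f"pics/{tag}.png",o)
C=cloud("scene",d); rel=C[...,:2]-A; a=rel@u; b=rel@np.array([-u[1],u[0]])
m=(C[...,2]>80)&(C[...,2]<96)&(a<-30)&(a>-75)&(abs(b)<15); print("nose a",a[m].max(),"b",b[m].min(),b[m].max())
m=(C[...,2]>80)&(C[...,2]<96)&(abs(a)<25)&(abs(b)<25); print("cruc a",a[m].min(),a[m].max(),b[m].min(),b[m].max())
E
python3 look.py s3
```

```text
top -70 20 b [-8.9 10.5] h [-0.2 15.4 20.3]
top -60 58 b [-11.8  12.6] h [ 9.7 18.1 21.5]
top -50 58 b [-12.1  12.5] h [12.5 19.1 22.6]
top -40 46 b [-10.3  12.5] h [12.4 19.5 22.4]
top a range [-62.9 -25. ]
scene 20 54 b [-13.9   9.7] h [-2.5 17.9 20.9]
scene 30 53 b [-14.    8.2] h [-2.5 18.7 21.9]
scene 40 58 b [-13.7  10.2] h [-1.  17.5 20.5]
scene 50 68 b [-13.4   8.9] h [-4.8 14.7 20. ]
scene 60 41 b [-11.3   8. ] h [ 2.7 13.1 17.5]
scene 70 43 b [-10.5   5.2] h [ 3.9 13.  16. ]
scene 80 48 b [-7.8  6.2] h [-0.   8.2 14.4]
scene a range [-52.1  88.8]
t 12.05 tcp [525.1 -88.4  82.2] y_t -13.28 f [-0.3  0.5 -1. ] op 0.299 gf 39.7 q [-0.25  0.35  1.96 -0.    0.84 -0.02]
[-58.3, 0.3, -61.8, -0.0, 0.0, -0.1]
[-58.3, 0.3, 0.2, -0.0, 0.0, -0.1]
[1.7, 0.2, 0.2, -0.0, 0.0, -0.1]
[364. 329.]
[350. 317.]
[321. 292.]
[285. 259.]
nose a -55.71906586157336 b -10.991855286284355 8.498988394486158
cruc a -13.81793342546354 20.371763779527818 -18.538586735632375 16.323753084695895
```

View pics/s3.png

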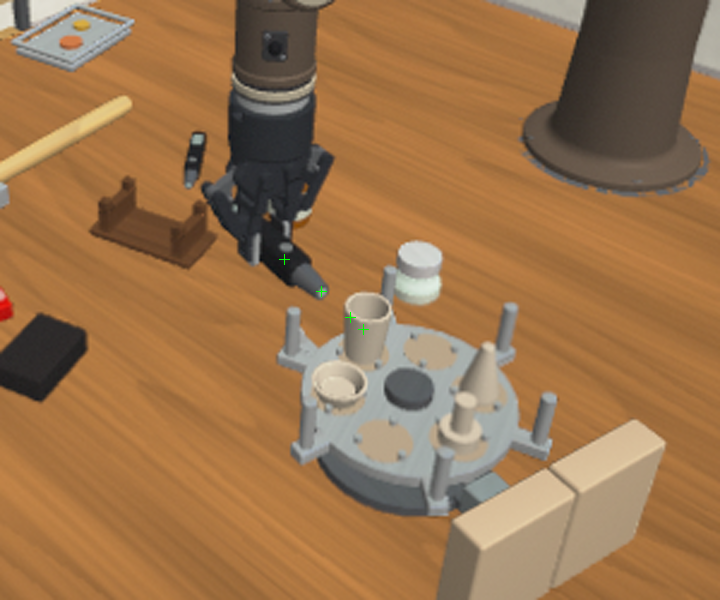

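The nose mark sits on the nose tip (321,292), aimed at the crucible's mid-wall (350,317). I'll hold there for 2 s.

Call:
jog_arm([
  [0,0,0,0,0,0,0.1],
  [0,0,0,0,0,0,0.1],
  [0,0,0,0,0,0,0.1],
  [0,0,0,0,0,0,0.1],
  [0,0,0,0,0,0,0.1],
  [0,0,0,0,0,0,0.1],
  [0,0,0,0,0,0,0.1],
  [0,0,0,0,0,0,0.1],
  [0,0,0,0,0,0,0.1],
  [0,0,0,0,0,0,0.1],
  [0,0,0,0,0,0,0.1],
  [0,0,0,0,0,0,0.1],
  [0,0,0,0,0,0,0.1],
  [0,0,0,0,0,0,0.1],
  [0,0,0,0,0,0,0.1],
  [0,0,0,0,0,0,0.1],
])

```text
time_s: 14.1
tool_pos: [525.2, -88.1, 82.3]
eef_rot: [2.463, 1.95, 0.0]
wrist_force: [0.8, -0.5, -1.7]
opening: 0.296
grasp_force: 39.7
```

Call:
jog_arm([
  [-15,0,0,0,0,0,0.1],
  [-40,0,0,0,0,0,0.1],
  [-58.5,0,-20,0,0,0,0.1],
  [-58.5,0,-45,0,0,0,0.1],
  [-58.5,0,-60,0,0,0,0.1],
  [-58.5,0,-60,0,0,0,0.1],
  [-58.5,0,-60,0,0,0,0.1],
])

```text
time_s: 14.98
tool_pos: [511.1, -144.7, 141.5]
eef_rot: [-2.462, -1.95, 0.001]
wrist_force: [0.5, -0.0, -0.6]
opening: 0.295
grasp_force: 39.8
```

```bash
python3 - <<'E'
from plan import *
rows([(516.3,-258.4,z,14.75) for z in (143,55,44)]+[(514.9,-256.7,143,14.8)])
im,d=imaging.read_camera("top"); C=cloud("top",d); im0=np.load("top0.npz"); 
# cradle fork tops (z~47) now bare
m=(C[...,2]>40)&(C[...,2]<52)&(C[...,0]>450)&(C[...,0]<580)&(C[...,1]>-330)&(C[...,1]<-180)
n,l,s,ce=cv2.connectedComponentsWithStats(m.astype(np.uint8))
for i in range(1,n): print(s[i,4],C[l==i].mean(0).round(1))
m=(C[...,2]>4)&(C[...,2]<52)&(C[...,0]>450)&(C[...,0]<580)&(C[...,1]>-330)&(C[...,1]<-180)
print(m.sum(),cv2.minAreaRect(C[m][:,:2].astype(np.float32)))
E
```

```text
t 14.97 tcp [ 511.1 -144.7  141.5] y_t -13.23 f [ 0.5 -0.  -0.6] op 0.295 gf 39.8 q [-0.36  0.25  1.93 -0.    0.96 -0.13]
[-109.5, 31.1, -1.6, -0.1, -0.0, -28.0]
[-109.5, 31.2, 86.4, -0.1, -0.0, -28.0]
[-109.5, 31.3, 97.4, -0.1, -0.0, -28.0]
[-108.1, 29.4, -1.6, -0.1, -0.0, -28.0]
26 [ 548.  -291.6   46.6]
6 [ 523.2 -209.4   47. ]
26 [ 504.4 -302.8   47.2]
25 [ 481.4 -216.3   47.7]
1254 ((516.00244140625, -256.55126953125), (141.09078979492188, 126.3663558959961), 85.80418395996094)
```

Call:
jog_arm([
  [-30,8,0,0,0,-7,0.1],
  [-60,16,0,0,0,-14,0.1],
  [-90,24,0,0,0,-21,0.1],
  [-109,30,0,0,0,-28,0.1],
  [-109,30,0,0,0,-28,0.1],
  [-109,30,30,0,0,-28,0.1],
  [-109,30,60,0,0,-28,0.1],
  [-109,30,77,0,0,-28,0.1],
  [-109,30,77,0,0,-28,0.1],
  [-109,30,77,0,0,-28,0.1],
])

```text
time_s: 16.27
tool_pos: [516.8, -258.1, 66.1]
eef_rot: [1.917, 2.487, 0.0]
wrist_force: [0.1, 0.6, -1.7]
opening: 0.294
grasp_force: 39.8
```

```bash
python3 - <<'E'
from plan import *
im,d=imaging.read_camera("wrist"); cv2.imwrite("pics/w3.png",im[:,:,::-1])
rows([(516.3,-258.4,44,14.75),(514.9,-256.7,44,14.75)])
E
```

```text
t 16.32 tcp [ 517.1 -258.4   66.6] y_t 14.74 f [ 0.3  0.8 -1.1] op 0.294 gf 39.8 q [-0.54  0.44  1.85  0.    0.84 -0.8 ]
[0.3, -0.9, 22.6, 0.1, 0.1, -0.0]
[2.3, -1.8, 22.6, 0.1, 0.1, -0.0]
```

View pics/w3.png

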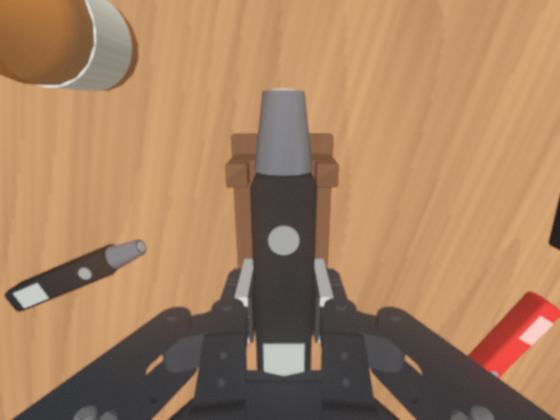

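Wrist view: the thermometer is centred at column 284, and the ears' midpoint is at about 282. That is roughly 1 mm right, so I'll correct it while lowering.

Call:
jog_arm([
  [0.3,-1,6,0,0,0,0.1],
  [0.3,-1,12,0,0,0,0.1],
  [0.3,-1,18,0,0,0,0.1],
  [0.3,-1,22,0,0,0,0.1],
  [0.3,-1,23.5,0,0,0,0.1],
  [0.3,-1,23.5,0,0,0,0.1],
  [0.3,-1,23.5,0,0,0,0.1],
])

```text
time_s: 17.2
tool_pos: [514.6, -257.7, 43.4]
eef_rot: [-1.917, -2.487, 0.001]
wrist_force: [-5.1, 3.0, 10.1]
opening: 0.296
grasp_force: 41.4
```

Call:
jog_arm([
  [0,0,-0.5,0,0,0,0.1],
  [0,0,-1,0,0,0,0.35],
  [0,0,-1,0,0,0,0.45],
  [0,0,-1,0,0,0,0.6],
  [0,0,-1,0,0,0,0.65],
  [0,0,-1,0,0,0,0.65],
  [0,0,-20,0,0,0,0.65],
  [0,0,-60,0,0,0,0.65],
  [0,0,-110,0,0,0,0.8],
  [0,0,-170,0,0,0,0.8],
  [0,0,-170,0,0,0,0.8],
  [0,0,-170,0,0,0,0.8],
])

```text
time_s: 18.7
tool_pos: [515.0, -258.0, 213.0]
eef_rot: [1.917, 2.487, 0.0]
wrist_force: [0.6, 0.2, 0.4]
opening: 0.799
grasp_force: 0.0
```

```bash
python3 - <<'E'
from plan import *
w=cam("wrist"); im,d=imaging.read_camera("wrist"); C=cloud("wrist",d,w)
rows([])
m=(C[...,2]>54)&(C[...,2]<72)&(abs(C[...,0]-515)<60)&(abs(C[...,1]+250)<110)
Q=C[m][:,:2]; mu=Q.mean(0); vt=np.linalg.svd(Q-mu,full_matrices=False)[2]; ax=vt[0]*np.sign(vt[0][1]); a=(Q-mu)@ax; b=(Q-mu)@np.array([-ax[1],ax[0]])
print(mu,np.degrees(np.arctan2(ax[1],ax[0])),a.min(),a.max(),b.min(),b.max(), "origin",mu+ax*((a.min()+65)+(a.max()-85))/2)
for lo in (-60,-30,0,30): print(np.median(C[m][(a>lo)&(a<lo+20),2]))
a_=im[:,:,::-1]
st,_=imaging.read_camera("scene"); o=np.hstack([cv2.resize(a_[60:300,180:400],(380,414)),cv2.resize(st[130:380,220:520],(420,350))[:,:,::-1][:350].copy() if 0 else cv2.resize(st[130:380,220:520],(420,414))[:,:,::-1]])
cv2.imwrite("pics/f.png",o)
E
```

```text
t 18.75 tcp [ 514.2 -257.5  211.5] y_t 14.75 f [-0.5  0.9 -0. ] op 0.8 gf 0.0 q [-0.54  0.25  1.78  0.    1.12 -0.8 ]
[ 510.3505977  -244.24601196] 104.87342865829268 -75.07311452856025 73.42435485355765 -12.94065372764267 13.085026142284429 origin [ 513.12904932 -254.70772336]
63.580319476213816
63.00227229060556
63.14796969055067
61.82168878473695
```

View pics/f.png

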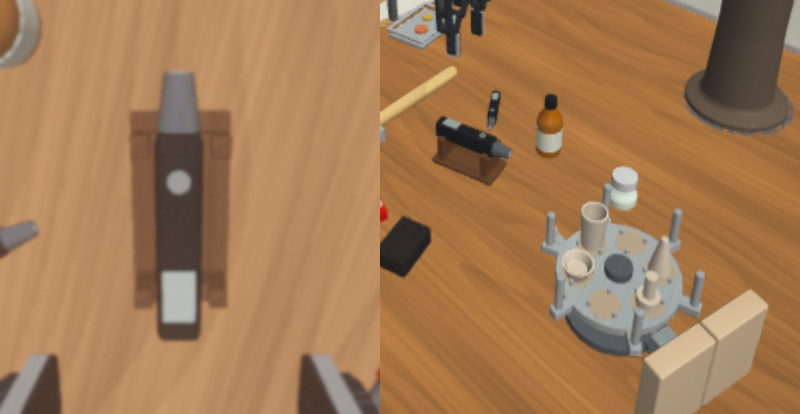

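The thermometer lies level between the ears, nose the right way round and within about 2 mm of its start. The crucible stands at the reading place with the other pieces upright, and the hand is clear.

```bash
python3 -c "
from rig import bot
print(bot.sign_off())"
```

```text
the job is handed in; nothing more can be done
None
```

I indexed the crucible one place to the pointer, held the thermometer on the middle of its wall from about 4 cm for over 2 s, laid it back in its cradle, and handed the job in at about 19 s; the judge's result was not shown.

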